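# Lean the long rock stick in the draining stand

### The job

In this microscopy lab, lean the long square-sawn rock stick in the draining stand so that it can dry: its foot on the base plate against the low stop, its upper end resting against the tall back plate, running straight from stop to plate. Let go of it there, and leave the short stick and the flat slab where they lie.

Things in the scene. Friction and masses are not known exactly. Their poses are not given: they have to be found in the camera images.
- stick_mid (a point): Centre of the long grey stone stick, a square bar 240 x 26 x 26 mm, about 0.4 kg, lying on the bench (centre 13 mm up). Its x axis runs along the length, z is up as it lies. Both ends are alike; either may be the foot. It lies among two other pieces of the same stone, and which lies where changes.
- short_stick_mid (a point): Centre of the short grey stone stick, 140 x 26 x 26 mm, x along its length, lying on the bench. Too short for the stand; leave it alone.
- slab_mid (a point): Centre of the flat grey stone slab, 200 x 60 x 12 mm, x along its length, lying on the bench. Leave it alone.
- stand: Fixed aluminium stand. Origin at bench height, midway between stop and back plate; x points from stop to back plate, z up. Base plate 240 (x) x 150 (y) mm, top 6 mm above the bench. Stop: strip over the full width, inner face at x=-100, top 30 mm up. Back plate: upright, full width, inner face at x=+100, top 196 mm up. Leaning from stop to plate the long stick rises at 40 degrees, centre 93 mm up.

How it is judged:
At the end, for the whole second after the job is handed in: The long stick leans at rest from stop to back plate: its centre within 12 mm of midway between them (foot within about 20 mm of the stop), within 65 mm of the stand's middle line, 75 to 115 mm above the bench; 30 to 51 degrees above level, and within 12 degrees of square to the back plate (x of stick_mid in the frame of stand between -0.012 and 0.012 m and y of stick_mid in the frame of stand between -0.065 and 0.065 m and z of stick_mid in the frame of stand between 0.075 and 0.115 m and (angle between stick_mid's own x axis and vertical between 0.68 and 1.05 rad or angle between stick_mid's own x axis and vertical between 2.09 and 2.46 rad) and angle between the x axis of stick_mid and the y axis of stand, either way round above 1.36 rad and linear speed of stick below 0.02 m/s); the robot touches nothing.
It fails at once if the short stick was moved more than 30 mm (distance of short_stick_mid from where it was at the start of the episode above 0.03 m).
It fails at once if the slab was moved more than 30 mm (distance of slab_mid from where it was at the start of the episode above 0.03 m).
It also fails if it takes over 40 s, if anything falls off the work surface, if the arm or the gripper's body presses on something with over 40 N, if the wrist force passes 120 N, or if a joint passes its speed limit or range.

### The arm

A 6-joint arm with a two-finger parallel gripper is mounted at the origin on the work surface. World frame = base frame: x ahead of the robot, y to its left, z up, the work surface at z = 0. Lengths are in m, angles in rad, forces in N, time in s.
With the tool pointing down it reaches from about 0.425 to 0.95 m from the base axis. Payload 3.5 kg.
Tool frame: the origin (TCP) lies midway between the tips of the shut fingers; the grasp point (between the pads) lies 19 mm behind it; z points along the fingers, y is the line along which they close (so a half turn about z gives the same grasp; the last joint's range is limited). The gripper opens to 85 mm and grips with 20 to 120 N. Pads are 22 mm wide; open, the fingers measure 114 mm over their backs; the gripper's body (76 mm by 85 mm) begins 54 mm behind the grasp point. The pads swing forward as they close: fully open they stand 13 mm farther back than shut.
Start: joints at [1.029, 0.286, 1.577, -0, 1.279, -0.15], TCP at [0.258, 0.624, 0.231] pointing down, gripper open.
Joint ranges: [-2.77, 2.77], [-0.9, 2.22], [0.21, 2.48], [-1.53, 4.67], [0.24, 2.81], [-2.84, 2.84]. Speed limits (rad/s): [2.79, 2.79, 3.14, 3.14, 3.14, 3.14].

### API

Orientations are given as a unit quaternion [x, y, z, w].
In Python, from plant import ctrl, cams, order gives the robot as it stands.
- The arm moves only by the tool move_arm, never from a script. Its argument "plan" is one flat list of numbers, 7 for each row, row after row: the shift along the world's x, y, z in mm, then the turn, a rotation vector about the world's x, y, z in degrees, then the finger opening in mm, from 0 to 85.4. A call has 1 to 12 rows; each row shifts and turns the commanded pose from where the row before left it; what a row does not reach is not made up. A row lasts 1/10 s, in which the tool goes at most 50 mm and 8.59 degrees, less where a joint would pass 70% of its speed; a pose out of reach is approached as far as the arm can. A call is refused whole if a number of a shift passes 50 or a number of a turn 8.59, either way. A call with a gripper value outside its range is refused whole. The fingers move at their own pace and stop on an object; "newtons" is the grip in N (left out, the last holds). Time passes only in rows, so rows that do not move let the fingers close. It gives the time, the measured TCP pose, the force, the opening and the grip force at its end, in the units of the state.
- ctrl.get_state(): the state, without advancing time (a new reading comes with each control period).
- cams.read_camera(name): name is "side" or "top"; returns a dict with "color" (480x640x3 uint8, red, green, blue), "fov_y" (degrees; the focal length in pixels is half the picture's height over the tangent of half this angle, whatever the lens; pixels are square), "cx", "cy" (the principal point, pixels), "k1" (the pictures are not rectified: a ray, as slopes to the right and down, at radius r is drawn at 1 + k1 r^2 times it, then the intrinsics apply), "origin" and "orientation" of the camera in the world. Camera axes: x right, y up, looking along -z (the intrinsics and any distortion apply to the point x, -y, -z); pixel columns grow to the right and rows downward; lengths in m; the calibration is good to about 2 mm. A picture is of the moment at which its call begins. There is no depth.
- order.sign_off(): hands the job in; it is judged then, once.
The state is a dict: "time": time; "qpos": joint angles; "dq": joint speeds; "joint_efforts": joint torques, N m; "eef_pos": TCP position; "tcp_rot": TCP orientation; "contact_force": force on the tool from outside, world axes, zero at the start; "wrist_torque": the same for the moment, N m; "opening": opening from 0.0 (shut) to 1.0 (fully open); "finger_force": force on a finger pad.
Only numpy, scipy, OpenCV 4.12 (cv2) and the standard library are available. Lean on these libraries where they do the work, as an engineer would, in place of code of your own. Each camera call takes 0.05 s, during which the arm holds its last target. There are 200 camera calls.

## Working session

There is one attempt and no reset: what is moved stays moved. The work goes in short steps, Python scripts to look and compute and a tool call to move; the robot and the scene stay as the last step left them, time stands still between calls to the robot, and variables do not carry over. Pictures are saved under pics/ and viewed, at most 10 in all, crops included, and the job is handed in when it is done.

Besides the shell and the picture viewer there is one more tool, called after "Call:" in YAML: its name, and indented under it one key for each argument. move_arm: Moves the arm, as the interface text tells. Its arguments: {"type":"object","properties":{"plan":{"type":"array","items":{"type":"number"}},"newtons":{"type":"number"}},"required":["plan"]}

```bash
mkdir -p pics; ls; python3 - <<'E'
from plant import ctrl,cams
import cv2
for n in ("top","side"):
    c=cams.read_camera(n); cv2.imwrite(f"pics/{n}0.png",c.pop("color")[:,:,::-1]); print(n,c)
print(ctrl.get_state())
E
```

```text
pics
top {'fov_y': 57.88178646646983, 'cx': 322.5868461314905, 'cy': 242.23564613174645, 'k1': -0.08933765103422588, 'origin': array([0.46014579, 0.03862722, 0.72712768]), 'orientation': array([-0.03317572,  0.03870323,  0.71137858, -0.70095788])}
side {'fov_y': 50.07493956943643, 'cx': 320.7638164457293, 'cy': 230.4404876814375, 'k1': -0.023461926105761952, 'origin': array([0.50148082, 0.75611801, 0.70764117]), 'orientation': array([-0.0054106 ,  0.40479879,  0.91380837, -0.03260252])}
{'time': 0.1, 'qpos': array([ 1.02901028e+00,  2.87127063e-01,  1.57805571e+00, -5.61500147e-07,
        1.27863370e+00, -1.50001622e-01]), 'dq': array([ 0.00088809, -0.00128813, -0.00386933, -0.00058473, -0.00129613,
       -0.00161349]), 'joint_efforts': array([ 8.58812145e-04, -4.07295334e+01, -2.93702924e+01, -1.42062945e-04,
        3.38848105e-03,  7.35541335e-06]), 'eef_pos': array([0.25739508, 0.62333463, 0.23003859]), 'tcp_rot': array([ 1.94641560e-01,  9.80873808e-01, -1.04614516e-03, -3.76726345e-04]), 'contact_force': array([ 0.08854286, -0.07345301,  0.35718616]), 'wrist_torque': array([ 0.01627111,  0.04792946, -0.02438975]), 'finger_force': 0.0, 'opening': 0.9962044436319452}
```

View pics/top0.png

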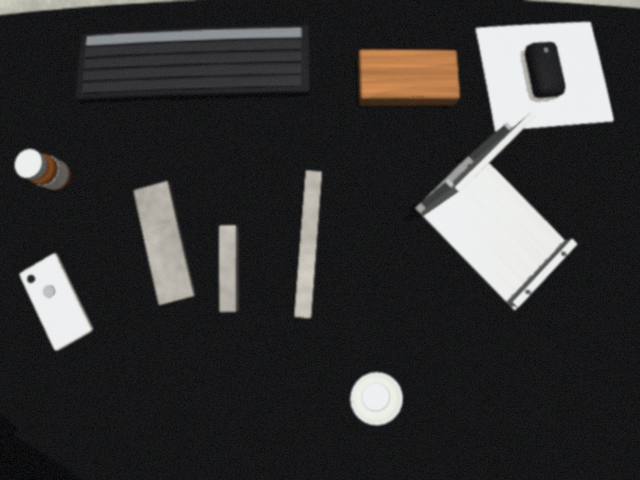

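View pics/side0.png

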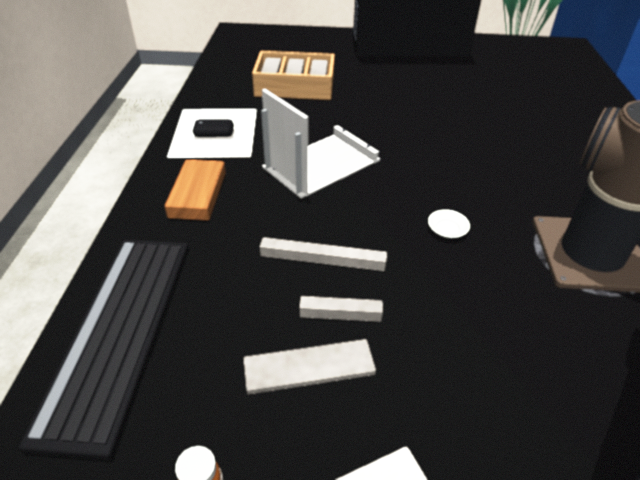

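The top view shows the long stick from (314,171) to (303,318), the short stick at (228,268) and the slab at (163,243). The stand's stop runs (514,305)–(574,243) and its back plate starts at about (418,208). I'll zoom in on the stand and measure the stones.

```bash
cat > h.py <<'E'
import numpy as np,cv2
from scipy.spatial.transform import Rotation as R
def K(c):
    f=240/np.tan(np.radians(c["fov_y"]/2)); return np.array([[f,0,c["cx"]],[0,f,c["cy"]],[0,0,1.]])
def D(c): return np.array([c["k1"],0,0,0,0.])
def w(c,px,z):  # pixels -> world points on plane z
    p=cv2.undistortPoints(np.array(px,float).reshape(-1,1,2),K(c),D(c)).reshape(-1,2)
    d=R.from_quat(c["orientation"]).apply(np.c_[p[:,0],-p[:,1],-np.ones(len(p))])
    o=c["origin"]; return o+d*((z-o[2])/d[:,2])[:,None]
def proj(c,P):
    q=R.from_quat(c["orientation"]).inv().apply(np.atleast_2d(P)-c["origin"])*[1,-1,-1]
    return cv2.projectPoints(q.reshape(-1,1,3),np.zeros(3),np.zeros(3),K(c),D(c))[0].reshape(-1,2)
E
python3 - <<'E'
from plant import cams
from h import *
c=cams.read_camera("top"); im=c["color"]
g=cv2.cvtColor(im,cv2.COLOR_RGB2GRAY); m=(g>90).astype(np.uint8)
m[:160]=0;m[330:]=0;m[:,:110]=0;m[:,350:]=0
cs,_=cv2.findContours(m,cv2.RETR_EXTERNAL,cv2.CHAIN_APPROX_NONE)
for k in cs:
    if len(k)<60: continue
    for z in (.026,.012):
        P=w(c,k,z)[:,:2]; r=cv2.minAreaRect((P*1000).astype(np.float32)); print(z,r)
s=cams.read_camera("side")
a=cv2.resize(im[100:320,405:590],None,fx=2.6,fy=2.6,interpolation=cv2.INTER_CUBIC)
b=cv2.resize(s["color"][80:210,250:390],None,fx=2.2,fy=2.2,interpolation=cv2.INTER_CUBIC)
o=np.zeros((max(a.shape[0],b.shape[0]),a.shape[1]+b.shape[1],3),np.uint8);o[:a.shape[0],:a.shape[1]]=a;o[:b.shape[0],a.shape[1]:]=b
print(o.shape,a.shape);cv2.imwrite("pics/z.png",o[:,:,::-1])
E
```

```text
0.026 ((492.5788269042969, 187.21624755859375), (139.83038330078125, 27.988252639770508), 0.3624855875968933)
0.012 ((493.2264709472656, 190.18301391601562), (142.62258911132812, 28.547094345092773), 0.3626859188079834)
0.026 ((536.3399047851562, 295.20635986328125), (197.66241455078125, 61.07011413574219), 14.159645080566406)
0.012 ((537.8613891601562, 300.3297119140625), (201.60926818847656, 62.289573669433594), 14.159637451171875)
0.026 ((531.561279296875, 56.66946792602539), (28.305715560913086, 241.4271697998047), 84.956787109375)
0.012 ((532.9873657226562, 57.02973937988281), (28.870920181274414, 246.24795532226562), 84.956787109375)
(572, 789, 3) (572, 481, 3)
```

View pics/z.png

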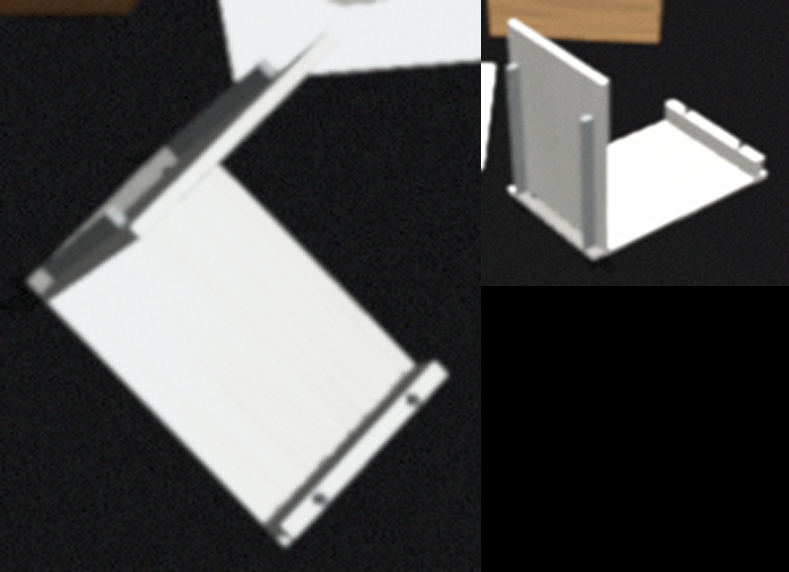

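The zoom shows the stand's base edges, the inner edge of the stop's top and the plate's top edge clearly. I'll fit its planar pose from those pixels in both views.

```bash
python3 - <<'E'
from plant import cams
from h import *
from scipy.optimize import least_squares
t=cams.read_camera("top"); s=cams.read_camera("side")
T=lambda x,y:(x/2.6+405-.3,y/2.6+100-.3)
S=lambda x,y:((x-481)/2.2+250-.27,y/2.2+80-.27)
# (cam, model pt with None for free coord, pixel)
obs=[(t,(-.1,.075,.03),T(280,524)),(t,(-.1,-.075,.03),T(433,361)),
(t,(.1,.075,.196),T(140,235)),(t,(.1,-.075,.196),T(335,38)),(t,(.12,.075,.006),T(28,282)),
(s,(.1,.075,.196),S(608,82)),(s,(.12,.075,0),S(597,260)),(s,(-.12,.075,0),S(766,178))]
lines=[(T(50,300),.075),(T(270,520),.075),(T(220,165),-.075),(T(415,362),-.075)]
def M(p,P): return R.from_euler("z",p[2]).apply(np.array(P))+[p[0],p[1],0]
def res(p):
    r=[proj(c,M(p,P))[0]-np.array(x) for c,P,x in obs]
    l=[]
    for x,y in lines:
        q=R.from_euler("z",-p[2]).apply(w(t,[x],.006)[0]-[p[0],p[1],0]); l.append((q[1]-y)*600)
    return np.r_[np.ravel(r),l]
f=least_squares(res,[.55,-.25,.78],loss="soft_l1"); p=f.x
print(p,np.degrees(p[2])); print(res(p).round(1))
np.save("stand.npy",p)
o=[]
for c in (t,s):
    im=cv2.resize(c["color"],None,fx=3,fy=3,interpolation=cv2.INTER_CUBIC)
    for q in ([(-.1,.075,.03),(-.1,-.075,.03),(-.1,-.075,.006),(-.1,.075,.006)],[(.1,.075,.196),(.1,-.075,.196),(.1,-.075,.006),(.1,.075,.006)],[(.12,.075,.006),(.12,-.075,.006),(-.12,-.075,.006),(-.12,.075,.006)]):
        cv2.polylines(im,[(proj(c,M(p,q))*3+1).astype(np.int32)],True,(255,0,0),1)
    x0,y0=(400,100) if c is t else (255,80)
    o.append(im[y0*3:y0*3+600,x0*3:x0*3+(500 if c is t else 300)] if c is t else im[y0*3:y0*3+600,x0*3:x0*3+280])
cv2.imwrite("pics/fit.png",np.hstack(o)[:,:,::-1])
E
```

```text
[ 0.5549617  -0.26156384  0.75517876] 43.26855577591529
[ 0.3 -0.3  0.3 -1.2  0.1  1.2  1.3  0.1 -0.7 -0.9  0.1 -1.1 -2.   0.1
 -0.7 -1.1 -1.  -2.1 -0.2 -0.3]
```

View pics/fit.png

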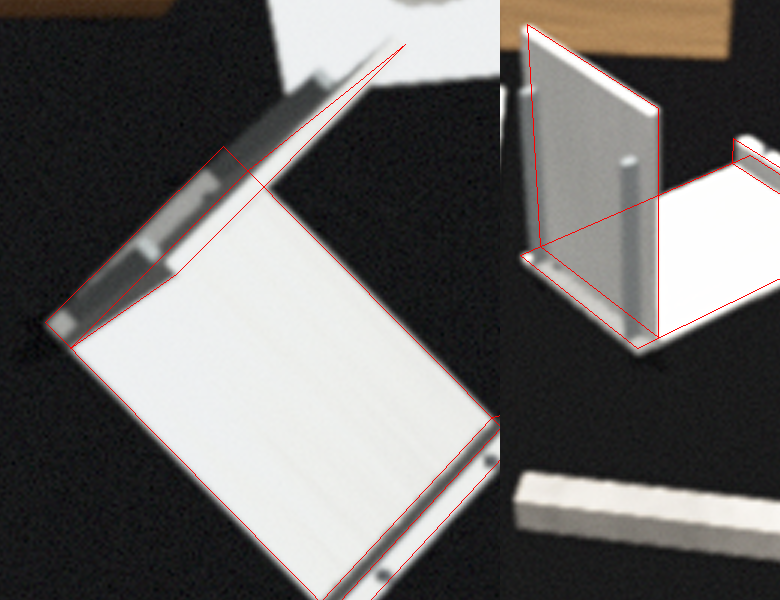

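The overlay agrees with both views to 1–2 px: stand at (0.555, −0.262), yaw 43.3°. The long stick is at (0.532, 0.057), axis at −5.0°. I'll move above it with the fingers closing at heading −95°, which leaves wrist range for the placing.

Call:
move_arm:
  plan: [13.7, -28.3, 0, 0, 0, -8.1, 85, 13.7, -28.3, 0, 0, 0, -8.1, 85, 13.7, -28.3, 0, 0, 0, -8.1, 85, 13.7, -28.3, 0, 0, 0, -8.1, 85, 13.7, -28.3, 0, 0, 0, -8.1, 85, 13.7, -28.3, 0, 0, 0, -8.1, 85, 13.7, -28.3, 0, 0, 0, -8.1, 85, 13.7, -28.3, 0, 0, 0, -8.1, 85, 13.7, -28.3, 0, 0, 0, -8.1, 85, 13.7, -28.3, 0, 0, 0, -8.1, 85]
  newtons: 60

```text
time: 1.3
eef_pos: [0.3951, 0.3397, 0.2315]
tcp_rot: [0.787, 0.617, 0.0, 0.0]
contact_force: [0.1, 0.6, 0.5]
opening: 0.993
finger_force: 0.0
```

Call:
move_arm:
  plan: [13.7, -28.3, 0, 0, 0, -8.1, 85, 13.7, -28.3, 0, 0, 0, -8.1, 85, 13.7, -28.3, 0, 0, 0, -8.1, 85, 13.7, -28.3, 0, 0, 0, -8.1, 85, 13.7, -28.3, 0, 0, 0, -8.1, 85, 13.7, -28.3, 0, 0, 0, -8.1, 85, 13.7, -28.3, 0, 0, 0, -8.1, 85, 13.7, -28.3, 0, 0, 0, -8.1, 85, 13.7, -28.3, 0, 0, 0, -8.1, 85, 13.7, -28.3, 0, 0, 0, -8.1, 85, 0, 0, -50, 0, 0, 0, 85, 0, 0, -30, 0, 0, 0, 85]

```text
time: 2.5
eef_pos: [0.5315, 0.0568, 0.1495]
tcp_rot: [0.999, -0.04, -0.0, -0.0]
contact_force: [-1.4, 0.2, -0.7]
opening: 0.996
finger_force: 0.0
```

```bash
cat > st.py <<'E'
from plant import ctrl
from h import *
s=ctrl.get_state(); m=R.from_quat(s["tcp_rot"]).as_matrix()
print("t",s["time"],"pos mm",(s["eef_pos"]*1000).round(1),"yhead",np.degrees(np.arctan2(m[1,1],m[0,1])).round(2),"z",m[:,2].round(3),"q",s["qpos"].round(2),"F",s["contact_force"].round(1),"T",s["wrist_torque"].round(2),"op",s["opening"]*85.4,s["finger_force"])
E
python3 st.py
```

```text
t 2.5 pos mm [531.5  56.8 149.5] yhead -94.57 z [-0.001  0.    -1.   ] q [-0.08  0.06  1.99  0.    1.09  1.57] F [-1.4  0.2 -0.7] T [0.09 0.01 0.02] op 85.03232708853967 0.0
```

Call:
move_arm:
  plan: [0, 0, -40, 0, 0, -0.5, 85, 0, 0, -40, 0, 0, 0, 85, 0, 0, -30, 0, 0, 0, 85, 0, 0, -20, 0, 0, 0, 85, 0, 0, -14, 0, 0, 0, 85, 0, 0, 0, 0, 0, 0, 85, 0, 0, 0, 0, 0, 0, 15, 0, 0, 0, 0, 0, 0, 15, 0, 0, 0, 0, 0, 0, 15, 0, 0, 0, 0, 0, 0, 15, 0, 0, 0, 0, 0, 0, 15, 0, 0, 0, 0, 0, 0, 15]
  newtons: 60

```text
time: 3.7
eef_pos: [0.5328, 0.0575, 0.0087]
tcp_rot: [0.999, -0.043, 0.001, 0.0]
contact_force: [-0.8, -1.3, 6.0]
opening: 0.285
finger_force: 61.9
```

```bash
python3 st.py
```

```text
t 3.7 pos mm [532.8  57.5   8.7] yhead -94.93 z [ 0.002 -0.001 -1.   ] q [-0.08  0.28  2.04 -0.    0.81  1.58] F [-0.8 -1.3  6. ] T [-0.24  0.17  0.02] op 24.31278385302987 61.916327476501465
```

Call:
move_arm:
  plan: [0, 0, 10, 0, 0, 0, 15, 0, 0, 30, 0, 0, 0, 15, 0, 0, 50, 0, 0, 0, 15, 0, 0, 50, 0, 0, 0, 15, 0, 0, 50, 0, 0, 0, 15, 0, 0, 50, 0, 0, 0, 15, 0, 0, 40, 0, 0, 0, 15, 0, 0, 20, 0, 0, 0, 15]

```text
time: 4.5
eef_pos: [0.5321, 0.0581, 0.3114]
tcp_rot: [0.999, -0.043, 0.002, -0.0]
contact_force: [0.1, -0.9, -5.6]
opening: 0.286
finger_force: 60.7
```

```bash
python3 st.py
```

```text
t 4.5 pos mm [532.1  58.1 311.4] yhead -94.94 z [ 0.005  0.    -1.   ] q [-0.08 -0.08  1.83  0.    1.39  1.58] F [ 0.1 -0.9 -5.6] T [ 0.02 -0.09 -0.03] op 24.408783929156677 60.713067054748535
```

Call:
move_arm:
  plan: [1.9, -26.6, 0, 0, 0, 4, 15, 1.9, -26.6, 0, 0, 0, 4, 15, 1.9, -26.6, 0, 0, 0, 4, 15, 1.9, -26.6, 0, 0, 0, 4, 15, 1.9, -26.6, 0, 0, 0, 4, 15, 1.9, -26.6, 0, 0, 0, 4, 15, 1.9, -26.6, 0, 0, 0, 4, 15, 1.9, -26.6, 0, 0, 0, 4, 15, 1.9, -26.6, 0, 0, 0, 4, 15, 1.9, -26.6, 0, 0, 0, 4, 15, 1.9, -26.6, 0, 0, 0, 4, 15, 1.9, -26.6, 0, 0, 0, 4.2, 15]

```text
time: 5.7
eef_pos: [0.5535, -0.2615, 0.3051]
tcp_rot: [0.929, 0.37, -0.001, -0.002]
contact_force: [0.4, 1.3, -4.5]
opening: 0.289
finger_force: 60.6
```

Call:
move_arm:
  plan: [0, 0, 0, 5.02, -5.34, 0, 15, 0, 0, 0, 5.02, -5.34, 0, 15, 0, 0, 0, 5.02, -5.34, 0, 15, 0, 0, 0, 5.02, -5.34, 0, 15, 0, 0, 0, 5.02, -5.34, 0, 15, 0, 0, 0, 5.02, -5.34, 0, 15, 0, 0, 0, 0, 0, 0, 15, 0, 0, 0, 0, 0, 0, 15]

```text
time: 6.5
eef_pos: [0.5536, -0.2612, 0.3054]
tcp_rot: [0.863, 0.341, 0.346, -0.139]
contact_force: [0.4, 0.2, -4.0]
opening: 0.288
finger_force: 60.9
```

```bash
python3 st.py; cat > ov.py <<'E'
# overlay: stand edges + stick predicted from TCP (d = stick centre this far behind TCP along tool z)
import sys
from plant import ctrl,cams
from h import *
n,d=sys.argv[1],float(sys.argv[2])/1000
s=ctrl.get_state(); m=R.from_quat(s["tcp_rot"]).as_matrix(); p=np.load("stand.npy"); A=R.from_euler("z",-p[2])
c0=s["eef_pos"]-d*m[:,2]
print("stick centre in stand mm",(A.apply(c0-[p[0],p[1],0])*1000).round(1),"axis",A.apply(m[:,0]).round(3),"elev",np.degrees(np.arcsin(abs(m[2,0]))).round(1))
P=lambda q:R.from_euler("z",p[2]).apply(np.array(q))+[p[0],p[1],0]
o=[]
for k in ("top","side"):
    c=cams.read_camera(k); im=cv2.resize(c["color"],None,fx=2,fy=2,interpolation=cv2.INTER_CUBIC)
    for y in (-1,1):
        for q in ([(a*.12,y*.013,b*.013) for a,b in((-1,-1),(1,-1),(1,1),(-1,1))],):
            cv2.polylines(im,[(proj(c,c0+np.array(q)@m.T)*2).astype(np.int32)],True,(255,0,0),1)
    for q in ([(-.1,.075,.03),(-.1,-.075,.03)],[(.1,.075,.196),(.1,-.075,.196)]):
        cv2.polylines(im,[(proj(c,P(q))*2).astype(np.int32)],False,(0,200,0),1)
    x0,y0=(390,60) if k=="top" else (215,20)
    o.append(im[2*y0:2*y0+540,2*x0:2*x0+400])
cv2.imwrite(f"pics/{n}.png",np.hstack(o)[:,:,::-1])
E
python3 ov.py tilt 4.3
```

```text
t 6.5 pos mm [ 553.6 -261.2  305.4] yhead -46.78 z [ 0.503  0.475 -0.722] q [-0.9   0.06  1.83  0.77  1.4  -0.28] F [ 0.4  0.2 -4. ] T [-0.65  0.67 -0.03] op 24.592672656351237 60.91286301612854
stick centre in stand mm [ -3.7   1.2 308.5] axis [ 0.722 -0.003  0.692] elev 43.8
```

View pics/tilt.png

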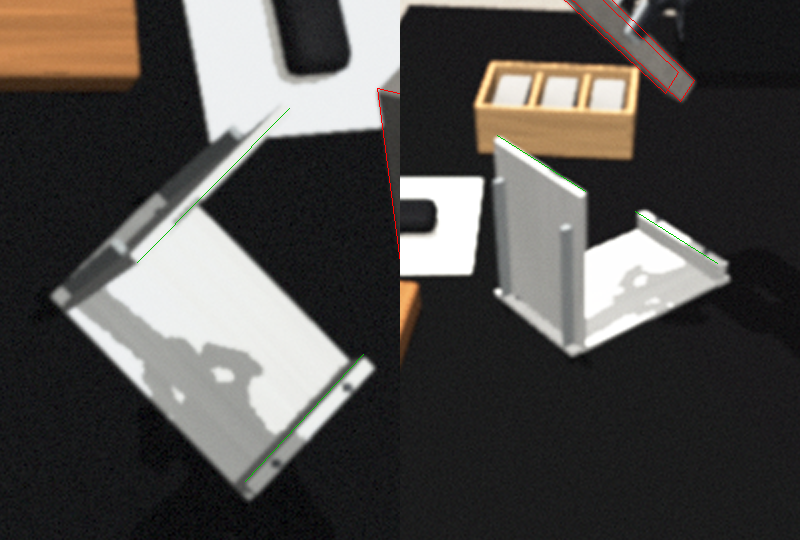

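The outline predicted from the TCP matches the stick's lower end at (690,95) in the side view, so it hasn't slipped. I'll centre it over the stand and come down to just above the base.

Call:
move_arm:
  plan: [1.4, 1.3, -20, 0, 0, 0, 15, 1.4, 1.3, -30, 0, 0, 0, 15, 0, 0, -30, 0, 0, 0, 15, 0, 0, -30, 0, 0, 0, 15, 0, 0, -30, 0, 0, 0, 15, 0, 0, -25, 0, 0, 0, 15, 0, 0, -15, 0, 0, 0, 15, 0, 0, -10, 0, 0, 0, 15, 0, 0, -5, 0, 0, 0, 15, 0, 0, 0, 0, 0, 0, 15]

```text
time: 7.6
eef_pos: [0.5576, -0.2588, 0.1124]
tcp_rot: [0.862, 0.342, 0.348, -0.138]
contact_force: [-0.2, -0.0, -4.5]
opening: 0.287
finger_force: 60.8
```

```bash
python3 st.py;python3 ov.py near 4.3
```

```text
t 7.6 pos mm [ 557.6 -258.8  112.4] yhead -46.74 z [ 0.506  0.475 -0.72 ] q [-0.9   0.3   1.95  0.86  1.15 -0.55] F [-0.2 -0.  -4.5] T [-0.62  0.64 -0.04] op 24.539405087288813 60.84313988685608
stick centre in stand mm [  0.8   0.2 115.5] axis [0.72  0.    0.694] elev 44.0
```

View pics/near.png

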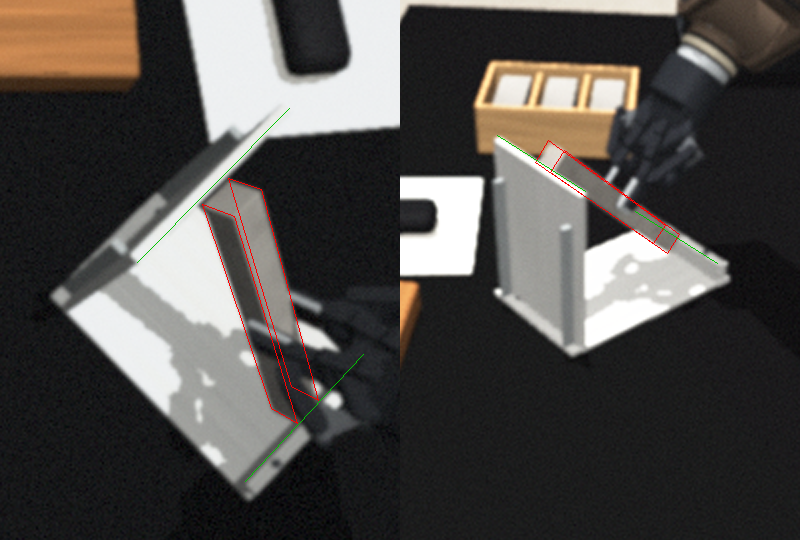

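The stick overlays its prediction in both views, centred, with its top end inside the plate and its foot inside the stop. I'll lower it until the foot touches.

Call:
move_arm:
  plan: [0, 0, -5, 0, 0, 0, 15, 0, 0, -5, 0, 0, 0, 15, 0, 0, -3, 0, 0, 0, 15, 0, 0, -2, 0, 0, 0, 15, 0, 0, 0, 0, 0, 0, 15]

```text
time: 8.2
eef_pos: [0.5571, -0.2585, 0.0968]
tcp_rot: [0.862, 0.342, 0.348, -0.138]
contact_force: [-0.5, 0.8, -5.1]
opening: 0.287
finger_force: 60.9
```

```bash
python3 st.py
```

```text
t 8.2 pos mm [ 557.1 -258.5   96.8] yhead -46.76 z [ 0.506  0.476 -0.72 ] q [-0.9   0.32  1.95  0.87  1.14 -0.57] F [-0.5  0.8 -5.1] T [-0.61  0.7   0.01] op 24.488947588265685 60.93824028968811
```

Call:
move_arm:
  plan: [0, 0, -1, -0.7, 0.73, 0, 15, 0, 0, -1, -0.7, 0.73, 0, 15, 0, 0, -1, 0, 0, 0, 15, 0, 0, -1, 0, 0, 0, 15, 0, 0, 0, 0, 0, 0, 15]

```text
time: 8.7
eef_pos: [0.5572, -0.2586, 0.0932]
tcp_rot: [0.868, 0.344, 0.333, -0.132]
contact_force: [0.1, -0.1, -4.8]
opening: 0.288
finger_force: 60.9
```

```bash
python3 st.py; python3 ov.py low 4.3
```

```text
t 8.7 pos mm [ 557.2 -258.6   93.2] yhead -46.74 z [ 0.487  0.458 -0.744] q [-0.88  0.32  1.95  0.84  1.11 -0.55] F [ 0.1 -0.1 -4.8] T [-0.61  0.68  0.11] op 24.635050088151512 60.928741693496704
stick centre in stand mm [ 0.8  0.6 96.4] axis [0.744 0.    0.669] elev 42.0
```

Call:
move_arm:
  plan: [0, 0, -1, 0, 0, 0, 15, 0, 0, -0.5, 0, 0, 0, 15, 0, 0, 0, 0, 0, 0, 15]

```text
time: 9.1
eef_pos: [0.5575, -0.2588, 0.0922]
tcp_rot: [0.868, 0.344, 0.333, -0.132]
contact_force: [0.1, 1.1, -3.1]
opening: 0.291
finger_force: 61.0
```

```bash
python3 st.py
```

```text
t 9.1 pos mm [ 557.5 -258.8   92.2] yhead -46.75 z [ 0.488  0.458 -0.743] q [-0.88  0.32  1.95  0.84  1.11 -0.55] F [ 0.1  1.1 -3.1] T [-0.41  0.55  0.01] op 24.877387120001334 61.03995323181152
```

The foot has touched: the vertical force fell from −4.8 to −3.1 N. Releasing.

Call:
move_arm:
  plan: [0, 0, 0, 0, 0, 0, 40, 0, 0, 0, 0, 0, 0, 60, 0, 0, 0, 0, 0, 0, 60, 0, 0, 0, 0, 0, 0, 60, 0, 0, 0, 0, 0, 0, 60, 0, 0, 0, 0, 0, 0, 60]

```text
time: 9.7
eef_pos: [0.5574, -0.2588, 0.092]
tcp_rot: [0.868, 0.344, 0.333, -0.132]
contact_force: [-0.0, -0.5, 0.0]
opening: 0.705
finger_force: 0.0
```

```bash
python3 st.py; python3 ov.py rel 4.3
```

```text
t 9.7 pos mm [ 557.4 -258.8   92. ] yhead -46.76 z [ 0.487  0.458 -0.744] q [-0.88  0.32  1.95  0.84  1.11 -0.55] F [-0.  -0.5  0. ] T [-0.21  0.27 -0.03] op 60.23583247082523 0.0
stick centre in stand mm [ 0.8  0.4 95.2] axis [0.744 0.    0.669] elev 42.0
```

View pics/rel.png

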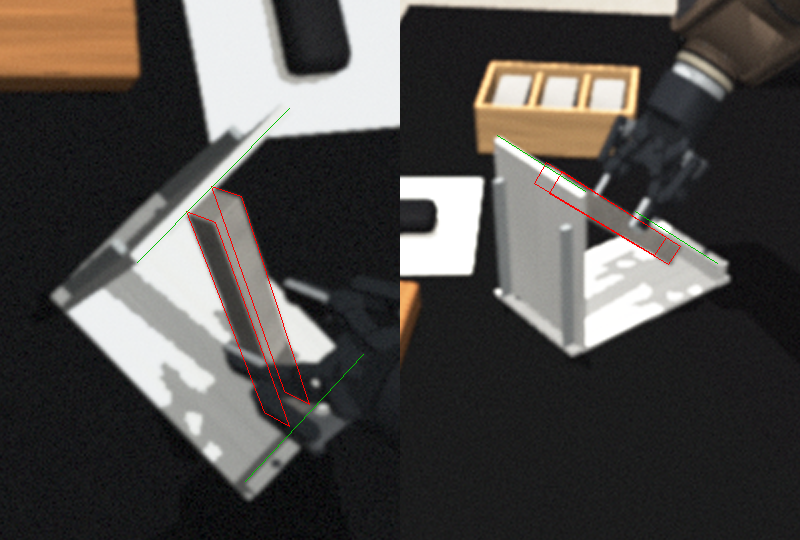

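The fingers are open and clear on both sides. The stick has stayed leaning, with its upper end at about (215,200) by the plate. I'll back out along the tool axis.

Call:
move_arm:
  plan: [-5, -5, 7, 0, 0, 0, 60, -10, -9, 15, 0, 0, 0, 60, -15, -14, 22, 0, 0, 0, 60, -15, -14, 22, 0, 0, 0, 60, -15, -14, 22, 0, 0, 0, 60, -15, -14, 22, 0, 0, 0, 60, -15, -14, 22, 0, 0, 0, 60, -15, -14, 22, 0, 0, 0, 60, -5, -5, 7, 0, 0, 0, 60, 0, 0, 0, 0, 0, 0, 60, 0, 0, 0, 0, 0, 0, 60]

```text
time: 10.9
eef_pos: [0.4472, -0.3611, 0.2518]
tcp_rot: [0.868, 0.344, 0.333, -0.132]
contact_force: [0.5, -0.1, -0.2]
opening: 0.7
finger_force: 0.0
```

```bash
python3 st.py; sed -e 's/^c0=.*/a=np.radians(40.);m=R.from_euler("z",p[2]).as_matrix()@np.array([[np.cos(a),0,-np.sin(a)],[0,1,0],[np.sin(a),0,np.cos(a)]]);c0=np.array([p[0],p[1],.093])/' ov.py > ov2.py; python3 ov2.py end 0 >/dev/null
```

```text
t 10.9 pos mm [ 447.2 -361.1  251.8] yhead -46.75 z [ 0.487  0.459 -0.743] q [-1.15  0.11  1.86  0.69  1.48 -0.51] F [ 0.5 -0.1 -0.2] T [-0.25  0.27  0.04] op 59.76099518657815 0.0
```

View pics/end.png

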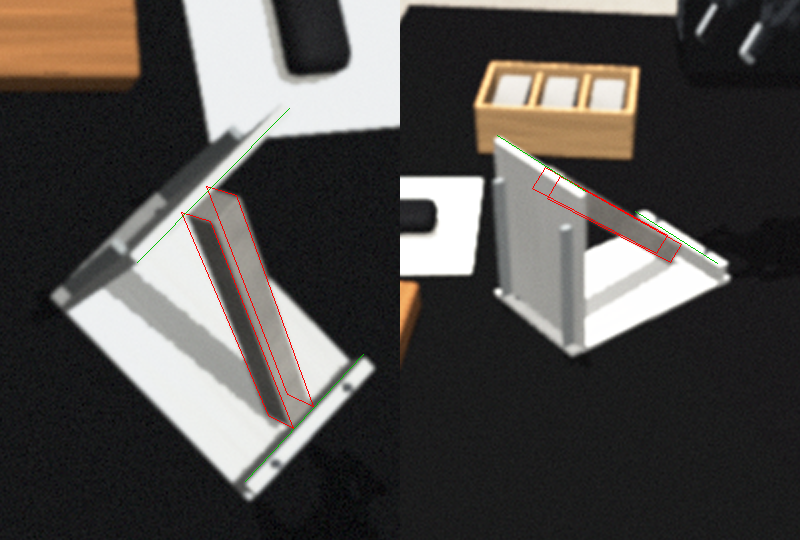

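The stick matches the ideal 40° lean outline in both views. Its foot is at the stop, about (300,420), its top is at the plate, about (210,200), and the gripper is clear.

```bash
python3 -c "
from plant import order; print(order.sign_off())"
```

```text
the job is handed in; nothing more can be done
None
```

The long stick is leaning at about 40° in the stand, foot at the stop and top against the back plate; the gripper is clear, the other two pieces were left alone, and the job is handed in at about 11 s (no verdict was returned).

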